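# Put the markers away in the clip-locked pen holder

## Robot

A 6-joint arm with a two-finger parallel gripper is mounted at the origin on a cart in front of the work surface, level with it; the furniture and walls round the work are solid. World frame = base frame: x ahead of the robot, y to its left, z up, the work surface at z = 0. Lengths are in m, angles in rad, forces in N, time in s.
With the tool pointing down it reaches from about 0.35 to 0.975 m from the base axis. Payload 17.4 kg.
Tool frame: the origin (TCP) lies between the finger pads; the fingertips stand 19 mm ahead of it and the grasp point (between the pads) is the TCP; y points along the fingers, x is the direction in which the jaws open and shut, and the axes are right-handed (so a half turn about y gives the same grasp; the last joint's range is limited). The gripper opens to 85 mm and grips with 20 to 120 N. Pads are 22 mm wide; open, the fingers measure 114 mm over their backs; the gripper's body (76 mm by 85 mm) begins 54 mm behind the grasp point. The pads swing forward as they close: fully open they stand 13 mm farther back than shut.
Start: joints at [1.08, 0.116, 1.442, -0, 1.584, -0.038], TCP at [0.295, 0.607, 0.25] pointing down, gripper open.
Joint ranges: [-2.83, 2.83], [-0.83, 2.19], [0.07, 2.5], [-1.14, 4.28], [0.01, 3], [-2.97, 2.97]. Speed limits (rad/s): [1.89, 1.89, 2.22, 3.14, 3.14, 3.14].

## Interface

Orientations are given as a rotation vector (axis times angle).
In Python, from plant import manip, release, close, snapshot, current_clock, current_joint_pos, current_joint_vel, current_joint_efforts, current_tcp_pos, current_eef_rot, current_force, current_moment, current_grip_width gives the robot as it stands. The module is installed in compiled form; this text tells all that it offers. Calls block until the motion is done:
- manip.goto(position, orientation): joint-space move of the TCP to a pose.
- manip.servo_line(position, ori=None, speed=0.15): straight line of the TCP; ori=None keeps the orientation; speed is the mean speed in m/s.
- manip.goto_joints(angles): joint-space move.
- release() and close(f_grip=None): open the fingers fully, or close them until they stop; f_grip is the grip in N (None keeps the last).
- manip.wait(seconds).
- manip.solve_ik(position, orientation): joint angles nearest the present ones, or None.
- snapshot(name): name is "scene" or "side" or "wrist"; returns a dict with "color" (420x560x3 uint8, red, green, blue), "z_map" (420x560 float32, m along the optical axis (not along the pixel's ray), 0 where there is no reading), "intrinsics" (3x3 intrinsics, pixels), "R" (3x3) and "t" (3): a world point X has camera coordinates R X + t; the wrist camera has in their place "tool_from_camera" (4x4, takes a point from camera to tool coordinates, whose origin is the TCP and whose axes are the tool frame's). Camera axes: x right, y down, z forward; pixel columns grow to the right and rows downward; lengths in m; the calibration is good to about 2 mm. A picture is of the moment at which its call begins: read the wrist's pose just before it.
A pose or a line that the arm cannot do raises manip.Unreachable and nothing moves.
- manip.close_job(): hands the job in, once; it reports no verdict.
Readings, each from a call of its own:
- current_clock(): time.
- current_joint_pos(): joint angles.
- current_joint_vel(): joint speeds.
- current_joint_efforts(): joint torques, N m.
- current_tcp_pos(): TCP position.
- current_eef_rot(): TCP orientation.
- current_force(): force on the tool from outside, world axes, zero at the start.
- current_moment(): the same for the moment, N m.
- current_grip_width(): finger opening in m.
Only numpy, scipy, OpenCV 4.12 (cv2) and the standard library are available. Lean on these libraries where they do the work, as an engineer would, in place of code of your own. Each camera call takes 0.05 s, during which the arm holds its last target.

## Task

Pull the looped spring clip out of the pin on the front of the pen holder so that its sprung hood opens, and lay the clip on the worktop. Then take the two marker pens from the sloping rest and drop each one upright, cap end down, into its own well of the holder, right to the bottom, and leave the hood open. Do not disturb the small amber jar and the round tub standing beside the work.

Things in the scene. Friction and masses are not known exactly. Their poses are not given: they have to be found in the camera images.
- pen_holder: White block 70 mm deep (x), 130 wide (y), 100 high, screwed down; origin: centre of its underside, x away from the robot at zero yaw. Two square wells in its top, covered by a steel hood. In front (-x) a bracket with an upright square steel pin, 14 x 14 mm, axis 58 mm in front of the origin, top at z = 122 mm.
- hood (a joint): Angle of the steel hood (70 x 130 x 45 mm, 100 g, open below), hinged on the holder's far upper edge: 0 shut, 2.3 open, leaning back beyond the wells with its tongue at the top, 185 mm above the worktop. A weak spring opens it in 1 to 3 s once the clip is out. Until then the clip holds down its tongue (40 mm wide, reaching 74 mm in front of the holder's origin, top at z = 104 mm).
- pin_hole (a point): Centre of the pin's cross hole (8 mm wide, 9 high, along the holder's x through the 14 mm pin), 58 mm in front of the holder's origin, 106 mm above the worktop. Axes as the holder's.
- clip_loop (a point): Centre of the loop (27 mm outside, level, free all round) of an R-shaped clip of 5 mm steel wire, 25 g. Straight leg along the clip's own +x, 4 mm to -y of the centre, ending 56 mm from it; it starts through the pin's hole, the loop 40 mm in front of the pin. The wavy leg passes beside the pin. Draw it level along the clip's -x: free after 25 mm. It may droop a few degrees.
- well_a (a point): Centre of the mouth of the left (+y) well, level with the block's top (z = 100 mm): square, 24 x 24 mm, 92 mm deep (floor 8 mm above the worktop), mouth bevelled by 3 mm. It lies 5 mm in front of the holder's origin and 32 mm to +y. Axes as the holder's.
- well_b (a point): Centre of the mouth of the right (-y) well, same size, 32 mm to -y of the holder's origin.
- marker_1_centre (a point): Centre of a marker pen, 130 mm long, 15 to 16 thick, 18 g. Its y axis runs along the pen, away from the cap: cap end 65 mm to -y. It starts leaning in a fixed aluminium rest, cap end at the foot, plain end up, 23 degrees from upright, leaning towards the rest's front (the robot at zero yaw). Its upper 50 mm stand free; the pens are 60 mm apart. Lift it along its length.
- marker_1_cap (a point): Middle of the end face of the first marker's cap, 65 mm from its centre.
- marker_2_centre (a point): Centre of the second marker pen, the same as the first.
- marker_2_cap (a point): Middle of the end face of the second marker's cap.
- jar_amber: Bystander on the worktop: small amber jar with a black lid, 38 x 38 x 60 mm; origin at the centre of its underside.
- cream_tub: Bystander: cream-coloured round tub with lid, 70 x 70 x 51 mm; origin at the centre of its underside.
Mind the look-alikes: they are no part of the job. What is shaped like the part that bears marker_1_centre but red is not meant.

How it is judged:
By the outcome, as a careful person would: the job done as asked, in the order asked, and still so for the second after the job is handed in, with the robot touching nothing.
It also fails if it takes over 72 s, if anything falls off the work surface, if the arm or the gripper's body presses on something with over 40 N, if the wrist force passes 120 N, or if a joint passes its speed limit or range.

## Working session

There is one attempt and no reset: what is moved stays moved. The work goes in short steps, each a Python script; the robot and the scene stay as the last script left them, time stands still between calls to the robot, and variables do not carry over. Pictures are saved under pics/ and viewed, and the job is handed in when it is done.

```bash
mkdir -p pics
cat > h.py <<'E'
import numpy as np, cv2
from plant import *
from scipy.spatial.transform import Rotation as Rot
def snap(n,f=None):
    p=np.array(current_tcp_pos()); r=Rot.from_rotvec(current_eef_rot()).as_matrix()
    s=snapshot(n)
    if n=="wrist":
        T=np.array(s["tool_from_camera"]); Rw=r@T[:3,:3]; o=p+r@T[:3,3]
        s["R"]=Rw.T; s["t"]=-Rw.T@o
    if f: cv2.imwrite("pics/"+f,s["color"][:,:,::-1])
    np.savez("last_"+n+".npz",**{k:np.array(s[k]) for k in("color","z_map","intrinsics","R","t")})
    return s
def load(n): return dict(np.load("last_"+n+".npz"))
def ray(s,u,v):
    R=np.array(s["R"]);t=np.array(s["t"]);K=np.array(s["intrinsics"])
    return -R.T@t, R.T@np.linalg.inv(K)@np.array([u,v,1.])
def onz(s,u,v,z):
    o,d=ray(s,u,v); return o+d*(z-o[2])/d[2]
def cloud(s):
    K=s["intrinsics"];z=s["z_map"];v,u=np.mgrid[:z.shape[0],:z.shape[1]]
    c=np.stack([(u-K[0][2])/K[0][0]*z,(v-K[1][2])/K[1][1]*z,z],-1)
    w=(c-np.array(s["t"]))@np.array(s["R"]); w[z==0]=np.nan
    return w
def proj(s,X):
    c=np.array(s["R"])@np.array(X)+np.array(s["t"]);p=np.array(s["intrinsics"])@c;return p[:2]/p[2]
E
python3 - <<'E'
from h import *
for n in("scene","side","wrist"):
    s=snap(n,n+"0.png"); o,d=ray(s,280,210); print(n,o,d)
print(current_clock(),current_tcp_pos(),current_eef_rot(),current_grip_width())
E
```

```text
scene [ 0.33902613 -0.41540099  0.71895084] [ 0.3157685   0.58216453 -0.74928083]
side [ 0.45357509 -0.82741627  0.67221098] [ 0.16603123  0.81472979 -0.55584164]
wrist [0.22859352 0.64035717 0.37395254] [ 0.25812954 -0.13477564 -0.95668467]
0.15 [0.29522506 0.60687377 0.24972651] [-1.39044009 -0.86895949  0.87030217] 0.0850656042340506
```

View pics/scene0.png

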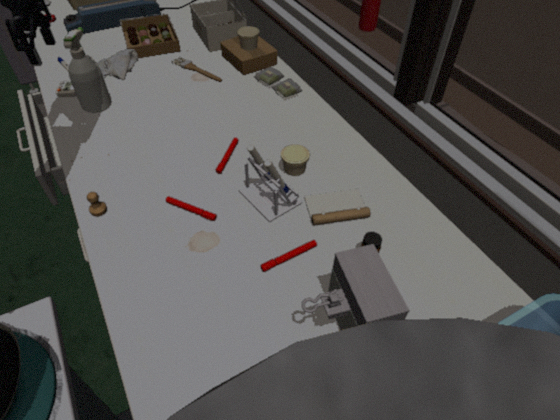

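View pics/side0.png

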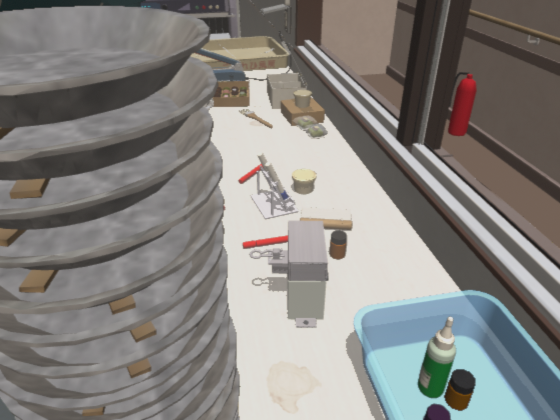

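View pics/wrist0.png

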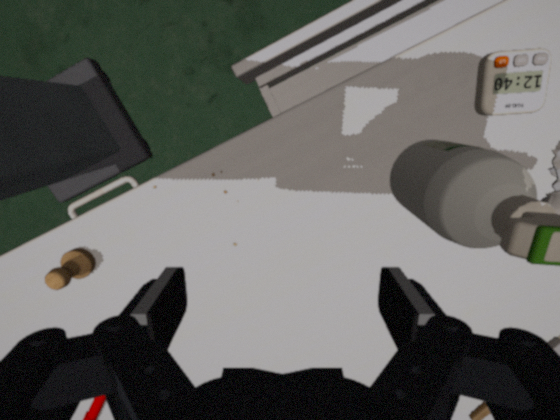

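Run:
```python
from h import *
s=load("scene");c=s["color"][:,:,::-1]
a=cv2.resize(c[225:345,270:420],None,fx=4,fy=4,interpolation=2);cv2.imwrite("pics/c1.png",a)
a=cv2.resize(c[130:230,200:340],None,fx=5,fy=5,interpolation=2);cv2.imwrite("pics/c2.png",a)
s=load("side");c=s["color"][:,:,::-1]
a=cv2.resize(c[140:340,230:370],None,fx=3,fy=3,interpolation=2)
cv2.imwrite("pics/c3.png",a)
for n,px in(("scene",[(305,315),(329,302),(343,296),(360,260),(400,290),(260,150),(285,195),(372,240),(295,160)]),("side",[(256,254),(277,254),(258,281),(290,245),(305,240),(326,270),(265,160),(290,195),(338,240)])):
    s=load(n);w=cloud(s)
    for u,v in px: print(n,u,v,w[v,u].round(3))
```

```text
scene 305 315 [ 0.56  -0.11   0.002]
scene 329 302 [ 0.572 -0.154  0.109]
scene 343 296 [ 0.6   -0.154  0.105]
scene 360 260 [nan nan nan]
scene 400 290 [ 0.751 -0.15   0.001]
scene 260 150 [0.694 0.351 0.   ]
scene 285 195 [0.649 0.134 0.055]
scene 372 240 [ 0.741 -0.056  0.057]
scene 295 160 [0.728 0.229 0.048]
side 256 254 [ 0.562 -0.012 -0.   ]
side 277 254 [ 0.583 -0.161  0.116]
side 258 281 [ 0.552 -0.106  0.002]
side 290 245 [ 0.605 -0.177  0.146]
side 305 240 [ 0.637 -0.166  0.145]
side 326 270 [ 0.659 -0.237  0.127]
side 265 160 [0.626 0.213 0.126]
side 290 195 [0.697 0.226 0.001]
side 338 240 [ 0.74  -0.07   0.057]
```

View pics/c1.png

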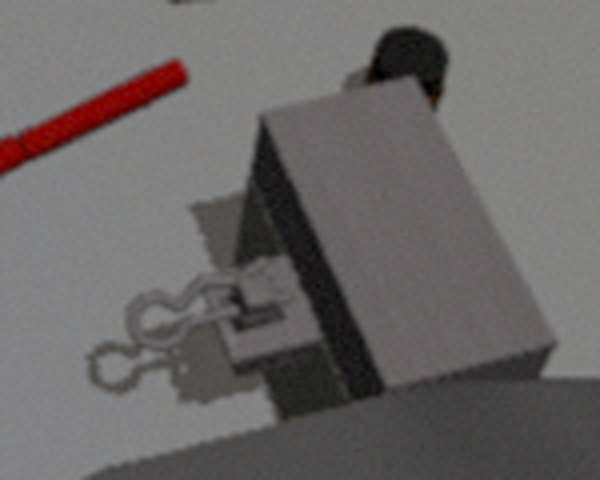

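View pics/c2.png

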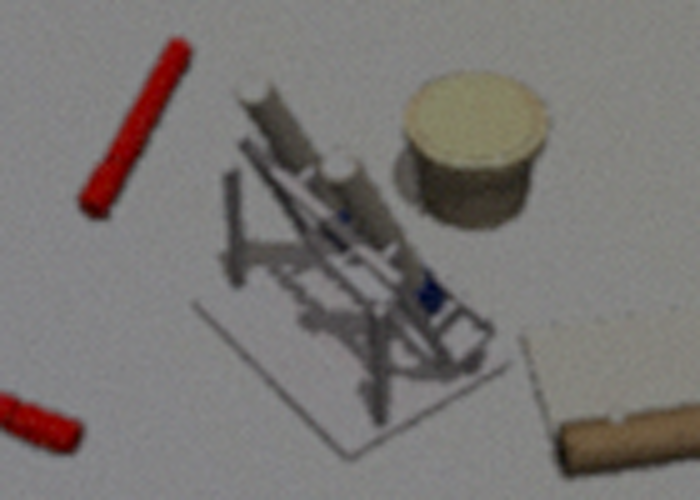

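View pics/c3.png

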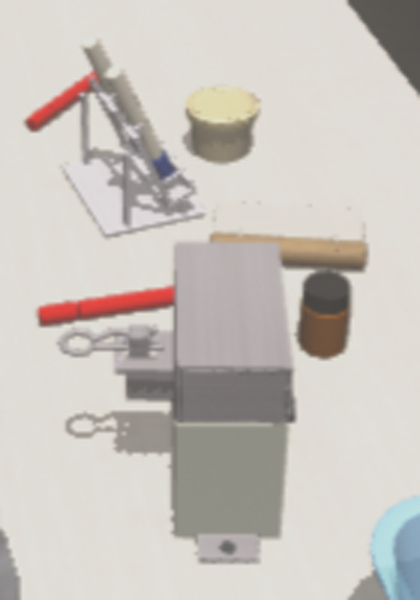

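Run:
```python
from h import *
s=load("scene")
P=[onz(s,u,v,.145) for u,v in((335.5,254.5),(373.75,245),(408.75,311),(366,322))]
print(np.round(P,4)); 
q=load("side")
Q=[onz(q,u,v,.145) for u,v in((289,221),(322.7,221),(326.7,262.3),(289,262.3))]
print(np.round(Q,4))
for A in(P,Q):
    print([np.linalg.norm(A[i]-A[(i+1)%4]).round(4) for i in range(4)], np.mean(A,0), [np.arctan2(*(A[j]-A[i])[[1,0]]).round(3) for i,j in((0,1),(3,2),(2,1),(3,0))])
for z in(.106,):
  print("loop",onz(s,270+152/4,225+318/4,z),onz(q,230+75/3,140+343/3,z))
  for tag,ss in(("scene",s),("side",q)):
    w=cloud(ss);m=(abs(w[...,2]-.145)<.006)&(w[...,0]>.5)&(w[...,0]<.8)&(w[...,1]<0)&(w[...,1]>-.4);pts=w[m]
    print(tag,m.sum(),cv2.minAreaRect(pts[:,:2].astype(np.float32)*1000),np.nanmedian(pts[:,2]))
# pin top
  m=(abs(w[...,2]-.122)<.005)&(w[...,0]>.55)&(w[...,0]<.61)&(w[...,1]<-.1)&(w[...,1]>-.25);print(w[m].mean(0),m.sum())
# pens tips
for tag,px in(("scene",[(200+257/5,130+95/5),(200+340/5,130+165/5)]),("side",[(230+93/3,140+47/3),(230+117/3,140+73/3)])):
  ss=load(tag);w=cloud(ss)
  for u,v in px: print(tag,u,v,ray(ss,u,v),w[int(v)+1,int(u)])
# triangulate
def tri(a,b):
    (o1,d1),(o2,d2)=a,b
    A=np.stack([d1,-d2],1);x=np.linalg.lstsq(A,o2-o1,rcond=None)[0]
    p,q_=o1+d1*x[0],o2+d2*x[1];return (p+q_)/2,np.linalg.norm(p-q_)
print(tri(ray(s,251.4,149),ray(q,261,155.7)),tri(ray(s,268,163),ray(q,269,164.3)))
print("blue",tri(ray(s,286,188.5),ray(q,284.5,195)))
# jar,tub
```

```text
[[ 0.616  -0.0996  0.145 ]
 [ 0.6841 -0.1135  0.145 ]
 [ 0.6565 -0.2382  0.145 ]
 [ 0.5892 -0.2226  0.145 ]]
[[ 0.6209 -0.0977  0.145 ]
 [ 0.688  -0.1115  0.145 ]
 [ 0.6593 -0.2367  0.145 ]
 [ 0.5931 -0.2232  0.145 ]]
[np.float64(0.0696), np.float64(0.1278), np.float64(0.0691), np.float64(0.1259)] [ 0.63646353 -0.16848018  0.145     ] [np.float64(-0.201), np.float64(-0.228), np.float64(1.353), np.float64(1.356)]
[np.float64(0.0685), np.float64(0.1284), np.float64(0.0676), np.float64(0.1285)] [ 0.64033541 -0.16727049  0.145     ] [np.float64(-0.202), np.float64(-0.201), np.float64(1.345), np.float64(1.353)]
loop [ 0.5412642 -0.1403058  0.106    ] [ 0.54296107 -0.14165565  0.106     ]
scene 3287 ((636.7613525390625, -165.87681579589844), (131.58395385742188, 71.583251953125), 77.86156463623047) 0.14559456673111298
side 1643 ((640.7062377929688, -168.238525390625), (134.3585968017578, 69.22315979003906), 77.4948501586914) 0.14646620543458058
[ 0.59228455 -0.18745339  0.12147253] 91
scene 251.4 149.0 (array([ 0.33902613, -0.41540099,  0.71895084]), array([ 0.30641008,  0.70966642, -0.6536134 ])) [0.60817556 0.2103783  0.14029053]
scene 268.0 163.0 (array([ 0.33902613, -0.41540099,  0.71895084]), array([ 0.3295029 ,  0.66913222, -0.6753523 ])) [0.61744002 0.15007787 0.14554152]
side 261.0 155.66666666666666 (array([ 0.45357509, -0.82741627,  0.67221098]), array([ 0.13776287,  0.88708664, -0.45416965])) [0.6135492  0.20284038 0.14378374]
side 269.0 164.33333333333334 (array([ 0.45357509, -0.82741627,  0.67221098]), array([ 0.15310638,  0.87339105, -0.47043089])) [0.62479746 0.14946707 0.14416777]
(array([0.61492093, 0.22053208, 0.13447273]), np.float64(0.0035169194439456995)) (array([0.62513297, 0.16200364, 0.13786488]), np.float64(0.004768743333907544))
blue (array([0.66623194, 0.15949471, 0.04441684]), np.float64(0.00157860061190225))
```

Run:
```python
from h import *
print(Rot.from_rotvec(current_eef_rot()).as_matrix().round(2))
s=load("scene");w=cloud(s)
m=(w[...,2]>.15)&(w[...,0]>0.2)&(w[...,0]<1.)&(w[...,1]>-.6)&(w[...,1]<.9)
for lab in range(1):
    n,l,st,c=cv2.connectedComponentsWithStats(m.astype(np.uint8))
    for i in range(1,n):
        if st[i,4]>30: print(c[i].round(),np.nanmin(w[l==i],0).round(3),np.nanmax(w[l==i],0).round(3))
print("red",[onz(s,u,v,.008).round(3) for u,v in((262,267),(316,243))])
print("jar,tub",w[240,372],w[156,295])
a=-0.212
def hp(x,y,z): return np.array([.638+np.cos(a)*x-np.sin(a)*y,-.168+np.sin(a)*x+np.cos(a)*y,z])
for n,p in(("pin",hp(-.058,0,.122)),("loop",hp(-.098,.004,.106)),("clip+",hp(-.098,0,.106))): print(n,p.round(4),proj(s,p).round(1),proj(load("side"),p).round(1))
# jaw along holder y
for sg in(1,-1):
    X=sg*np.array([-np.sin(a),np.cos(a),0]);Y=np.array([0,0,-1.]);R=np.stack([X,Y,np.cross(X,Y)],1)
    print(sg,manip.solve_ik(hp(-.099,.004,.2),Rot.from_matrix(R).as_rotvec()))
```

```text
[[ 0.44 -0.   -0.9 ]
 [ 0.9  -0.    0.44]
 [-0.   -1.    0.  ]]
[28. 26.] [0.251 0.534 0.243] [0.337 0.671 0.374]
[413.  48.] [0.985 0.178 0.15 ] [1.    0.228 0.385]
[74. 43.] [0.339 0.72  0.15 ] [0.397 0.806 0.211]
[397. 376.] [ 0.329 -0.422  0.582] [ 0.438 -0.371  0.605]
red [array([0.535, 0.019, 0.008]), array([0.662, 0.02 , 0.008])]
jar,tub [ 0.74109094 -0.05586128  0.05749066] [0.73320463 0.23858686 0.05090834]
pin [ 0.5813 -0.1558  0.122 ] [335.  296.7] [275.4 250. ]
loop [ 0.543  -0.1435  0.106 ] [309.9 305.6] [255.2 254.9]
clip+ [ 0.5422 -0.1474  0.106 ] [310.7 307.7] [255.1 256.2]
1 [-0.30387562 -0.11602344  1.75506365  0.          1.50255244 -1.66267194]
-1 [-0.30387562 -0.11602344  1.75506365  0.          1.50255244  1.47892071]
```

Run:
```python
from h import *
for n in("scene","side"):
    s=load(n);w=cloud(s);z=s["z_map"]
    m=(z<.45)&(z>0) if n=="side" else (np.mgrid[:420,:560][0]>340)&(z>0)&(w[...,2]>.02)
    print(n,m.sum(),np.nanmin(w[m],0),np.nanmax(w[m],0),np.nanmean(w[m],0), z[380,380],z[300,100],z[100,100])
s=load("side");w=cloud(s);m=(np.mgrid[:420,:560][1]<235)&(w[...,2]>.05)&(s["z_map"]>0)&(w[...,1]<.3)
for lo in np.arange(0,.8,.1):
    k=m&(w[...,2]>lo)&(w[...,2]<lo+.1); 
    if k.sum(): print(lo.round(1),k.sum(),np.nanmin(w[k],0).round(2),np.nanmax(w[k],0).round(2))
```

```text
scene 27646 [ 0.06253686 -0.42240833  0.02002538] [0.43629707 0.01145037 0.60426897] [ 0.37372254 -0.37452584  0.57003924] 0.12276878 0.8033884 1.1848401
side 88351 [ 0.25941542 -0.6006132   0.24674722] [ 0.47421959 -0.37284338  0.60400232] [ 0.38477464 -0.52985054  0.47700966] 0.6557496 0.29491028 0.25396207
0.1 44 [ 0.44 -0.53  0.18] [ 0.46 -0.51  0.2 ]
0.2 4322 [ 0.26 -0.58  0.2 ] [ 0.47 -0.46  0.3 ]
0.3 21184 [ 0.26 -0.6   0.3 ] [ 0.47 -0.46  0.4 ]
0.4 23761 [ 0.29 -0.6   0.4 ] [ 0.47 -0.45  0.5 ]
0.5 38374 [ 0.11 -0.6   0.5 ] [0.47 0.3  0.6 ]
0.6 3633 [ 0.3 -0.6  0.6] [ 0.47 -0.37  0.6 ]
```

```bash
cat >> h.py <<'E'
YAW=-0.212; HC=np.array([.638,-.168])
def hp(x,y,z): 
    a=YAW; return np.array([HC[0]+np.cos(a)*x-np.sin(a)*y,HC[1]+np.sin(a)*x+np.cos(a)*y,z])
def tool(X,Y):
    Y=np.array(Y,float);Y/=np.linalg.norm(Y);X=np.array(X,float);X=X-Y*(X@Y);X/=np.linalg.norm(X)
    return Rot.from_matrix(np.stack([X,Y,np.cross(X,Y)],1)).as_rotvec()
def hdir(ang): return np.array([np.cos(YAW+ang),np.sin(YAW+ang),0])
E
python3 - <<'E'
from h import *
manip.goto(hp(-.099,.004,.2),tool(hdir(np.pi/2),[0,0,-1]))
print(current_clock(),current_tcp_pos(),current_joint_pos())
s=snap("wrist","w1.png")
for p in(hp(-.098,.004,.106),hp(-.058,0,.122)):print(proj(s,p))
E
```

```text
2.9417 [ 0.54226505 -0.14272991  0.20005086] [-3.02910685e-01 -1.15928611e-01  1.75489412e+00  9.52326031e-05
  1.50258384e+00 -1.66238757e+00]
[280.24198117 222.07963568]
[274.37342473 284.26859409]
```

View pics/w1.png

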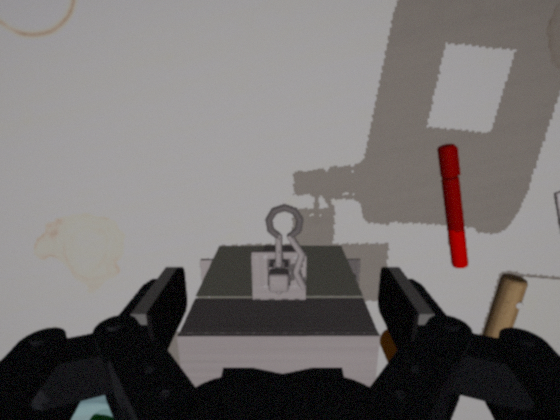

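Run:
```python
from h import *
s=load("wrist");a=cv2.resize(s["color"][195:305,240:330,::-1],None,fx=6,fy=5.4 if 0 else 6,interpolation=2);cv2.imwrite("pics/c4.png",a[:600])
w=cloud(s);m=(abs(w[...,2]-.145)<.006)&(np.mgrid[:420,:560][0]>320);print(m.sum(),w[m][:,1].min(),w[m][:,1].max(),np.nanmedian(w[m][:,2]))
```

```text
9010 -0.22597888886965825 -0.09415298047528592 0.14684859922571059
```

View pics/c4.png

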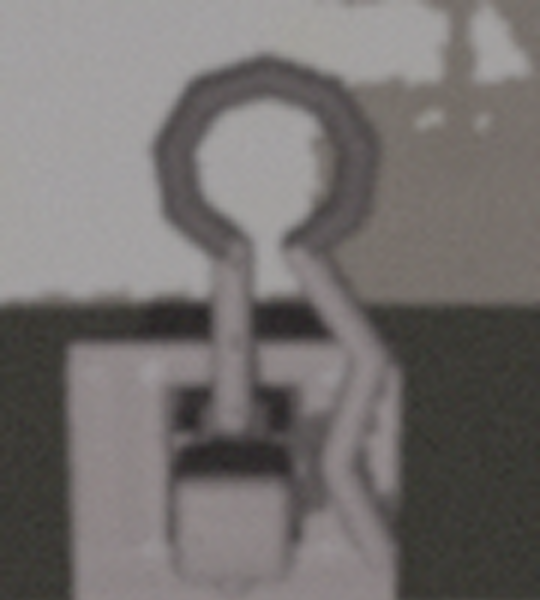

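Run:
```python
from h import *
s=load("wrist")
L=onz(s,284.4,222.5,.106);P=onz(s,278.7,282.5,.122);print(L,P)
print(L-hp(-.098,.004,.106),P-hp(-.058,0,.122))
w=cloud(s)
# hood front-top edge endpoints: row ~297
for r in (300,303,306): 
    row=np.where((abs(w[r,:,2]-.146)<.006))[0]; print(r,row.min(),row.max(),w[r,row.min()],w[r,row.max()])
```

```text
[ 0.54395421 -0.14067346  0.106     ] [ 0.58058462 -0.1525749   0.122     ]
[ 9.18529714e-04  2.79537072e-03 -1.38777878e-17] [-7.13884847e-04  3.22100281e-03 -2.77555756e-17]Traceback (most recent call last):
  File "<stdin>", line 8, in <module>
    return umr_minimum(a, axis, None, out, keepdims, initial, where)
ValueError: zero-size array to reduction operation minimum which has no identity
```

```bash
sed -i 's/HC=np.array(.*)/HC=np.array([.638,-.1655])/' h.py
python3 - <<'E'
from h import *
o=tool(hdir(np.pi/2),[0,0,-1])
manip.servo_line(hp(-.0985,.004,.114),o,speed=.1)
print(current_clock(),current_force())
close(50)
print(current_clock(),current_grip_width(),current_force(),current_tcp_pos())
s=snap("wrist","w2.png")
E
```

```text
4.0 [-0.1641188  -0.6537213  -0.34231102]
4.6083 0.02312721289244005 [-0.03303283  0.09036195 -0.23025555] [ 0.54257006 -0.14087797  0.11402764]
```

View pics/w2.png

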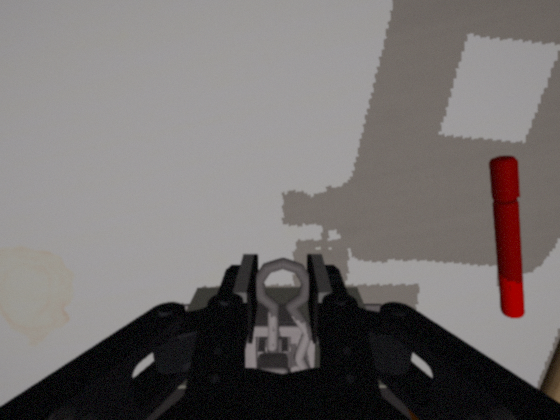

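Run:
```python
from h import *
p0=np.array(current_tcp_pos())
manip.servo_line(p0-hdir(0)*.02,None,speed=.06)
print(current_clock(),current_grip_width(),current_force())
manip.servo_line(p0-hdir(0)*.075,None,speed=.08)
print(current_clock(),current_grip_width(),current_force(),current_tcp_pos())
s=snap("wrist","w3.png")
snap("scene","s3.png")
```

```text
5.1417 0.023006513496066108 [-0.69411737 -0.5705652   0.30494944]
5.975 0.02280597165500367 [ 0.14896516  0.15224694 -0.2375225 ] [ 0.46953212 -0.12515642  0.11417998]
```

View pics/w3.png

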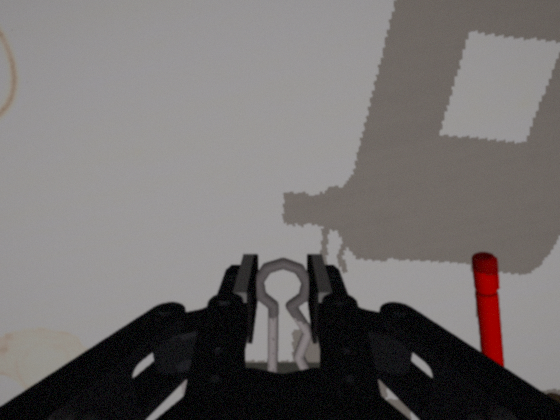

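View pics/s3.png

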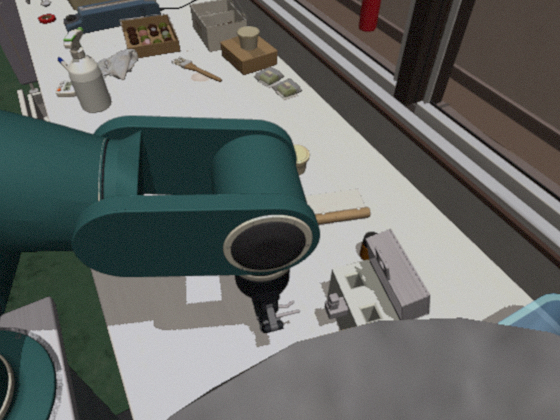

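Run:
```python
from h import *
p0=np.array(current_tcp_pos());p0[2]=.025
manip.servo_line(p0,None,speed=.1)
print(current_clock(),current_force())
release();print(current_clock(),current_grip_width())
p0[2]=.2
manip.servo_line(p0,None,speed=.2)
print(current_clock(),current_tcp_pos())
s=snap("wrist","w4.png")
```

```text
7.1167 [-0.26738324  0.39249964 -0.39862845]
7.7417 0.08490727407993255
8.7667 [ 0.4691923  -0.12500968  0.19862083]
```

View pics/w4.png

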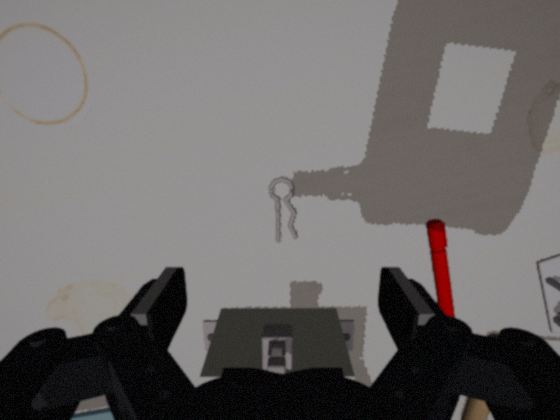

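Run:
```python
from h import *
th=np.radians(23)
f=np.array([.99,.13,0]);d=np.sin(th)*f-np.cos(th)*np.array([0,0,1.])
mid=np.array([.619,.185,.137])
p=mid-d*.13
for sg in(1,-1):
    print(sg,p,manip.solve_ik(p,tool(sg*f,d)))
sg=1
manip.goto(p,tool(sg*f,d));print(current_clock(),current_tcp_pos())
s=snap("wrist","w5.png");np.savez("pens1.npz",**load("wrist"))
s=snap("side","sd5.png")
```

```text
1 [0.5687129  0.17839664 0.25666563] [ 0.28917328 -0.28606272  1.84287091 -0.06646104  1.18918166  0.17100091]
-1 [0.5687129  0.17839664 0.25666563] None
10.4333 [0.56869806 0.17798411 0.25628945]
```

View pics/w5.png

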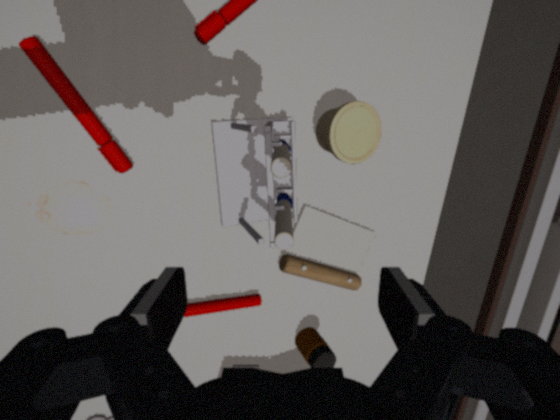

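View pics/sd5.png

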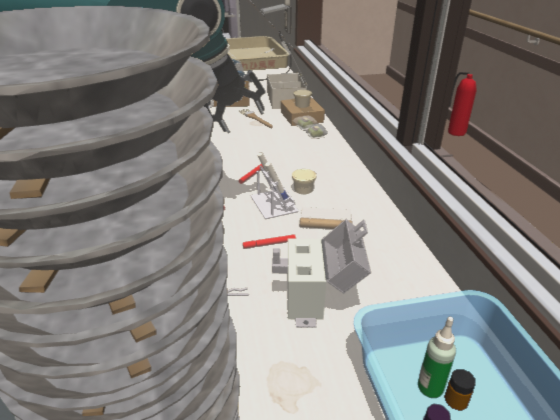

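Run:
```python
from h import *
s=load("wrist");x0,y0=205,115
cv2.imwrite("pics/c5.png",cv2.resize(s["color"][y0:y0+140,x0:x0+105,::-1],None,fx=4,fy=4,interpolation=2))
w=cloud(s)
m=(w[...,2]>.115)&(w[...,0]>.56)&(w[...,0]<.7)&(w[...,1]>.1)&(w[...,1]<.3)&(np.mgrid[:420,:560][0]<270)
n,l,st,c=cv2.connectedComponentsWithStats(m.astype(np.uint8))
for i in range(1,n):
    if st[i,4]>10: print(st[i],c[i].round(1),np.median(w[l==i],0).round(4),np.max(w[l==i],0).round(4))
for r in range(155,185,4): print(r,w[r,282].round(3),w[r+70,285].round(3))
```

```text
[271 151  21  27 448] [281.  164.6] [0.611  0.2195 0.1452] [0.6293 0.2275 0.1491]
[274 219  20  32 512] [283.9 234.6] [0.6225 0.1631 0.1436] [0.64   0.1683 0.1493]
[381 267  20   3  55] [390.7 268.1] [0.6094 0.1949 0.2736] [0.6134 0.1958 0.2765]
155 [0.614 0.226 0.136] [0.627 0.167 0.13 ]
159 [0.61  0.224 0.146] [0.624 0.166 0.138]
163 [0.61  0.221 0.147] [0.621 0.166 0.145]
167 [0.611 0.218 0.146] [0.621 0.162 0.146]
171 [0.611 0.215 0.146] [0.621 0.159 0.147]
175 [0.611 0.212 0.146] [0.621 0.156 0.147]
179 [0.666 0.189 0.025] [0.622 0.152 0.146]
183 [0.666 0.185 0.027] [0.691 0.088 0.007]
```

View pics/c5.png

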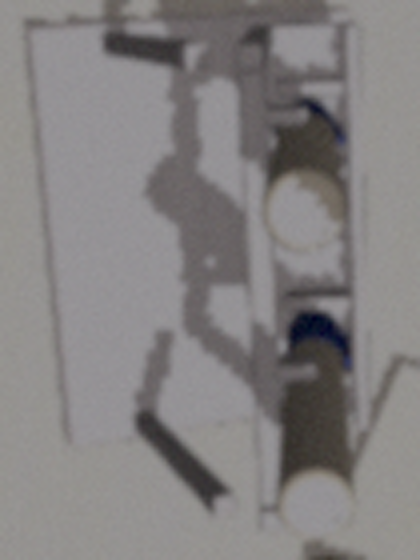

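Run:
```python
from h import *
s=load("wrist")
c=lambda u,v,z:onz(s,205+u/4,115+v/4,z)
e1=c(305,210,.146);e2=c(317,503,.146);print(e1,e2,np.linalg.norm(e1-e2))
k=c(28,22,.002);j=c(70,440,.002);print(k,j)
fw=lambda v:np.degrees(np.arctan2(v[0],-v[1]))
# lateral dir v=(sin yaw,-cos yaw)
print("yaw lateral pens",fw(e2-e1),"plate",fw(j-k), np.linalg.norm(j-k))
b=c(352,22,.002)
print("plate side yaw",np.degrees(np.arctan2(*(b-k)[[1,0]])))
j2=c(262,418,.002);print(np.degrees(np.arctan2(*(j2-j)[[1,0]])))
w=cloud(s)
# pen shaft points: fit axis using grey/white mask near each pen
for e in(e1,e2):
    m=(np.linalg.norm(w[...,:2]-e[:2],axis=-1)<.06)&(w[...,2]>.06)&(w[...,2]<.14)&(abs(w[...,1]-e[1])<.012)&(np.mgrid[:420,:560][0]<262)
    P=w[m];A=np.c_[P[:,2],np.ones(len(P))];q,_,_,_=np.linalg.lstsq(A,P[:,:2],rcond=None);print(len(P),q)
```

```text
[0.61019446 0.21764682 0.146     ] [0.62052372 0.15914721 0.146     ] 0.059404524095732034
[0.5855553  0.24477811 0.002     ] [0.60637675 0.12571467 0.002     ]
yaw lateral pens 10.013493344568303 plate 9.919404725019847 0.12087032337490794
plate side yaw 6.861635249712435
6.475731421656022
344 [[-0.26067878  0.06548887]
 [ 0.64894961  0.21616551]]
562 [[-0.34049167  0.01041209]
 [ 0.66963055  0.16396616]]
```

```bash
cat >> h.py <<'E'
th=np.radians(23);F=np.array([np.cos(np.radians(10)),np.sin(np.radians(10)),0]);D=np.sin(th)*F-np.cos(th)*np.array([0,0,1.])
E1=np.array([.6102,.2176,.146]);E2=np.array([.6205,.1591,.146])
OP=tool(F,D);OW=tool(hdir(np.radians(58)),[0,0,-1])
def pick(E):
    manip.goto(E-D*.07,OP); print("pre",current_clock(),current_tcp_pos())
    manip.servo_line(E+D*.016,OP,speed=.12); print("at",current_clock(),current_tcp_pos(),current_force())
    close(25); print("closed",current_clock(),current_grip_width(),current_force())
E
python3 - <<'E'
from h import *
print(manip.solve_ik(hp(-.005,-.032,.26),OW),manip.solve_ik(hp(-.005,-.032,.123),OW),manip.solve_ik(hp(-.005,.032,.123),OW))
pick(E2)
p=np.array(current_tcp_pos())
manip.servo_line(p-D*.115,None,speed=.15)
print(current_clock(),current_grip_width(),current_force())
snap("wrist","w6.png");snap("side","sd6.png")
E
```

```text
[-0.34173474  0.0730667   1.47193363  0.          1.59659232 -1.14202571] [-0.34173474  0.13688133  1.62764914  0.          1.37706219 -1.14202571] [-0.2442178   0.13122388  1.63389278  0.          1.376476   -1.04450876]
pre 10.875 [0.59350275 0.15337186 0.20922332]
at 11.7417 [0.62684873 0.16036168 0.13222796] [0.3044905  0.30070283 0.13629653]
closed 12.375 0.016228700360430445 [-1.36072712 -1.11467636  2.08563157]
13.2917 0.016138844068864584 [-0.56702716  0.31846809 -0.19348256]
```

View pics/w6.png

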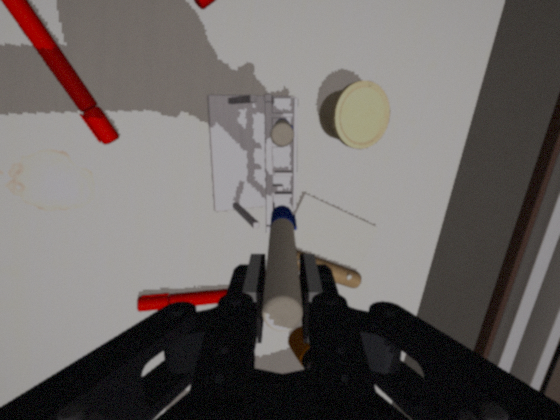

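View pics/sd6.png

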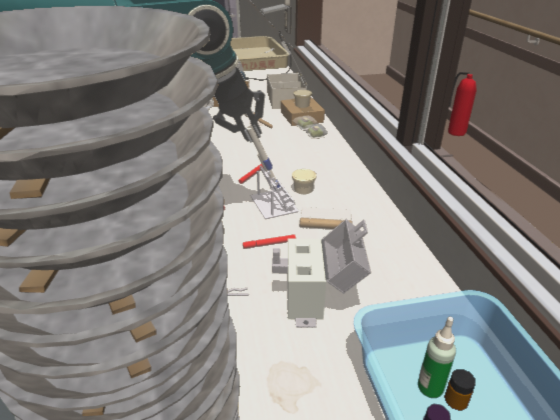

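Run:
```python
from h import *
q=load("side")
for y in(.032,-.032): print(proj(q,hp(-.005,y,.1)))
manip.goto(hp(-.005,-.032,.262),OW)
print(current_clock(),current_tcp_pos(),current_grip_width())
w=snap("wrist","w7.png");snap("side");snap("scene")
for y in(.032,-.032): print(proj(w,hp(-.005,y,.1)))
c=load("side")["color"][:,:,::-1];a=cv2.resize(c[170:320,240:380],None,fx=3,fy=3,interpolation=2)
c=load("scene")["color"][:,:,::-1];b=cv2.resize(c[220:370,280:420],None,fx=3,fy=3,interpolation=2)
cv2.imwrite("pics/c7.png",np.hstack([a[:,:390],b[:,:400]]))
```

```text
[301.65780128 247.92519368]
[302.65969362 268.92781161]
14.7167 [ 0.62648491 -0.19495839  0.26175726] 0.01625677553503219
[343.1431075  159.75769401]
[280.85538236 197.44366587]
```

View pics/w7.png

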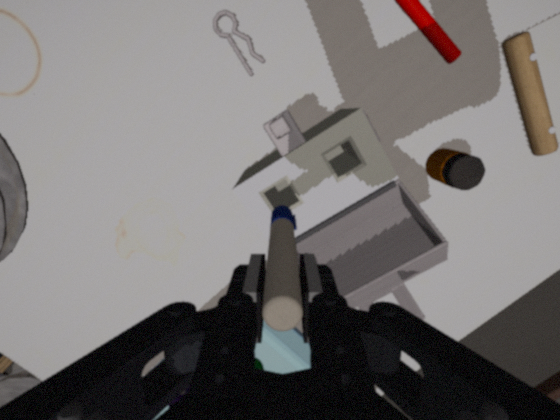

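View pics/c7.png

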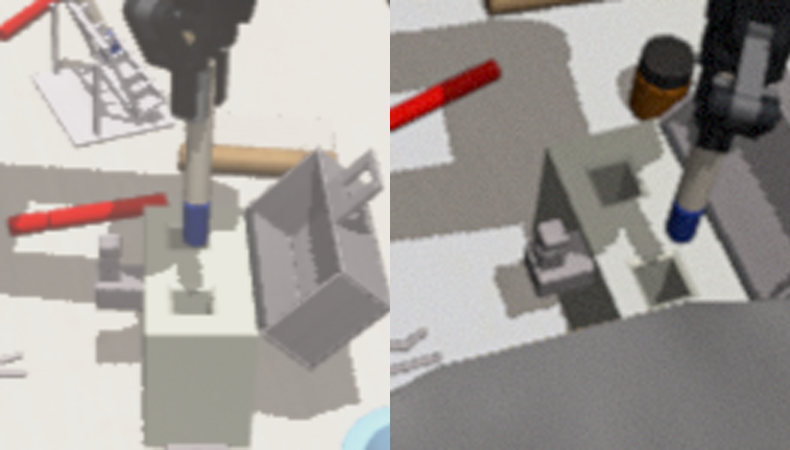

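Run:
```python
from h import *
for z,v in((.2,.12),(.16,.1),(.126,.08)):
    manip.servo_line(hp(-.005,-.032,z),OW,speed=v); f=np.array(current_force())
    print(current_clock(),current_tcp_pos(),current_grip_width(),f)
    if np.linalg.norm(f)>8: break
else:
    release();print(current_clock(),current_grip_width(),current_force())
    manip.servo_line(hp(-.005,-.032,.23),OW,speed=.2)
    print(current_clock())
w=snap("wrist","w8.png");snap("side","sd8.png")
```

```text
15.5333 [ 0.6265774  -0.19573639  0.20065604] 0.01643275750072588 [-0.31869679 -0.29802428  0.49142591]
16.0833 [ 0.62640391 -0.19572199  0.1597467 ] 0.01602166651205264 [-0.33830119  0.91431254  0.21135386]
16.6583 [ 0.62639883 -0.19571242  0.12577896] 0.0161580911569826 [-0.05469628 -1.18353096  0.83005837]
17.3333 0.08505485128969087 [ 0.30460362  1.01328835 -0.59143375]
18.0
```

View pics/w8.png

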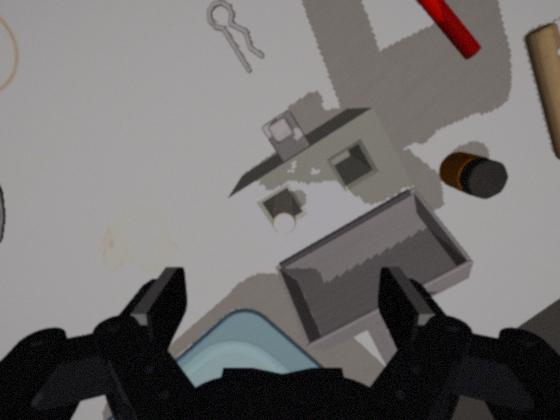

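View pics/sd8.png

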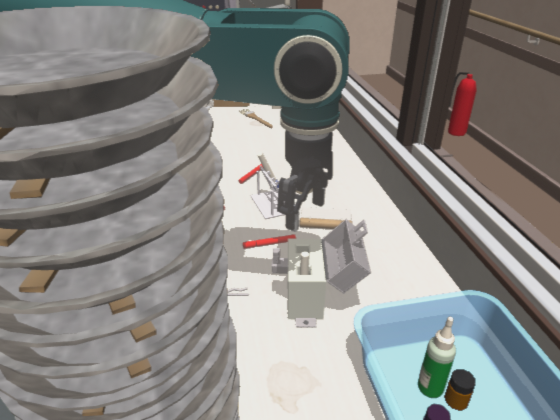

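Run:
```python
from h import *
w=cloud(load("wrist"));print(w[222,284])
pick(E1)
p=np.array(current_tcp_pos())
manip.servo_line(p-D*.115,None,speed=.15)
print(current_clock(),current_grip_width(),current_force())
snap("wrist","w9.png")
manip.goto(hp(-.005,.032,.275),OW)
print(current_clock(),current_tcp_pos(),current_grip_width())
snap("wrist","w10.png");snap("side","sd10.png")
```

```text
[ 0.62670346 -0.19377871  0.13815925]
pre 19.625 [0.58358567 0.21227903 0.2103609 ]
at 20.4917 [0.61657192 0.21871386 0.13206874] [ 0.5775296  -0.26843833 -0.00485687]
closed 21.125 0.016436768452523457 [-1.81198702 -0.90323525  1.75663025]
22.0417 0.01600737763692781 [-0.51558617  0.11007493 -1.02821498]
23.4167 [ 0.63990326 -0.13242961  0.27464838] 0.016249465913768163
```

View pics/w9.png

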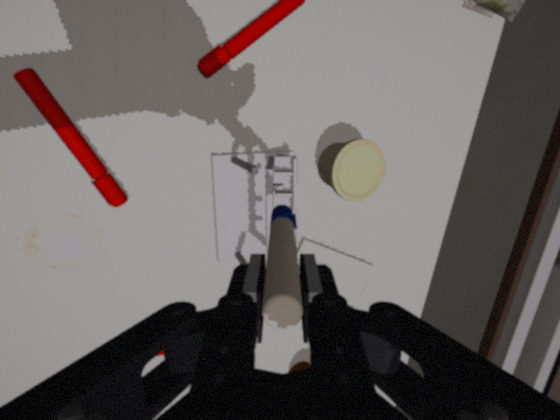

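View pics/w10.png

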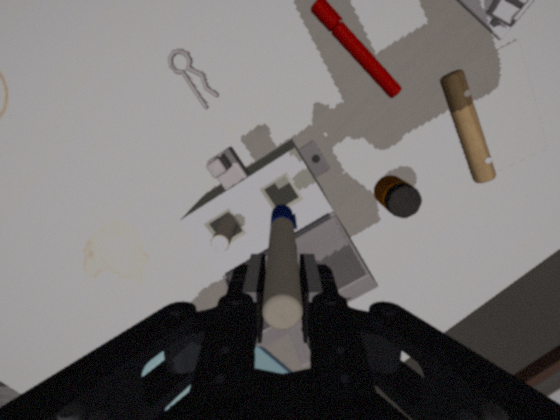

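View pics/sd10.png

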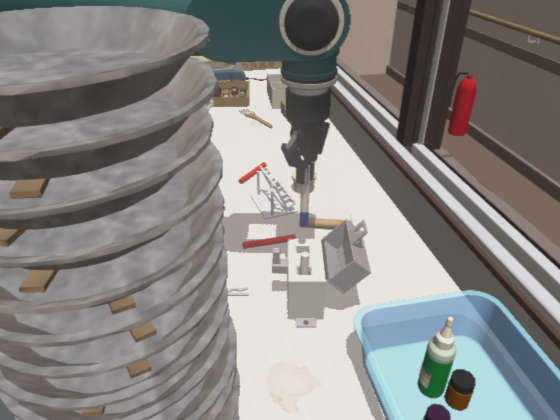

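Second pen held straight, cap down, above well_a (mouth at wrist pixel 281,192). Inserting.

Run:
```python
from h import *
for z,v in((.2,.12),(.16,.1),(.126,.08)):
    manip.servo_line(hp(-.005,.032,z),OW,speed=v); f=np.array(current_force())
    print(current_clock(),current_tcp_pos(),current_grip_width(),f)
    if np.linalg.norm(f)>8: break
else:
    release();print(current_clock(),current_grip_width(),current_force())
    manip.servo_line(hp(-.005,.032,.23),OW,speed=.2)
    manip.goto(hp(-.06,.06,.30),OW)
    print(current_clock())
w=snap("wrist","w11.png");snap("side","sd11.png")
```

```text
24.2917 [ 0.64011667 -0.13319617  0.20086307] 0.01607744140791764 [-0.43876075  1.04353164  0.39563806]
24.8417 [ 0.63984578 -0.13316205  0.15978233] 0.015886974660715942 [-0.1227039  -0.33862139 -0.06035043]
25.4167 [ 0.63985839 -0.13315053  0.12578098] 0.016077882365342293 [-0.76827585 -0.53284394 -0.21498783]
26.0917 0.08568284304877218 [ 0.66180598 -0.21607059 -0.13247423]
27.2167
```

View pics/w11.png

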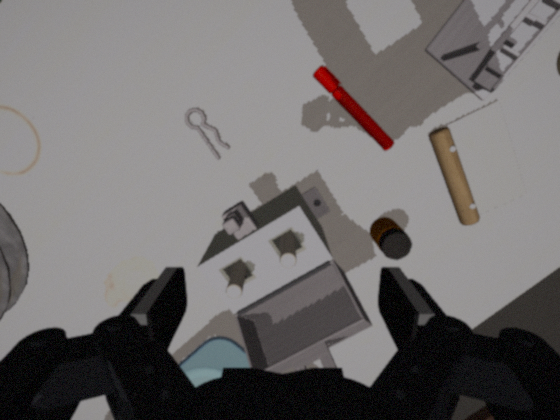

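View pics/sd11.png

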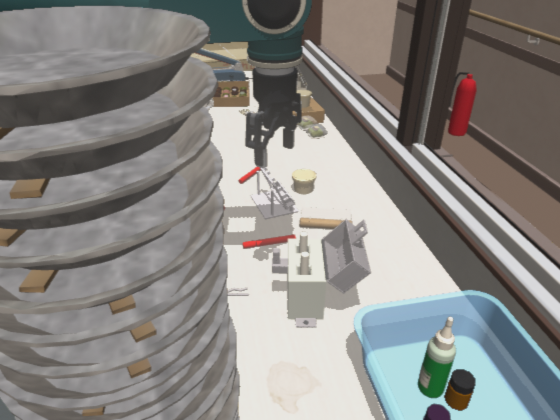

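Run:
```python
from h import *
w=cloud(load("wrist"))
print(w[287,234],w[258,288],w[118,196],w[243,397])
s=cloud(load("side"));print(s[237,338],s[174,303], s[225,360])
manip.wait(.3);manip.close_job();print(current_clock())
```

```text
[ 0.62422435 -0.1903925   0.13881705] [ 0.63877158 -0.13115694  0.13827672] [ 4.70180498e-01 -1.25028433e-01 -3.73128579e-04] [ 0.74234111 -0.048634    0.0608175 ]
[ 0.72010141 -0.12115754  0.1066337 ] [0.7392691  0.24887849 0.05128036] [ 0.74073564 -0.177464    0.17383078]
the job is handed in; nothing more can be done
the job is handed in; nothing more can be done
```

The job is handed in, at about 27.6 s of the 72 s allowed; the interface gives no verdict.

- **Clip and hood:** I drew the spring clip out level and laid it on the worktop at about (0.47, -0.125). The hood then sprang open, and the last pictures show it still open.
- **Pens:** I lifted both navy-capped pens along their length and lowered them cap end down, the right pen into well_b and the left into well_a. I left the red look-alikes alone. The plain ends read z = 0.139 and 0.138 m, against 0.138 m expected for a pen at the bottom.
- **Bystanders and forces:** In the last pictures the amber jar and the tub stand where they began, though I checked this by eye and by rough depth points only. The wrist forces I read stayed under about 3 N, and the arm finished clear of everything.
- **Disagreements:** The fixed cameras and the wrist camera differed by about 3 mm on the holder and 5 mm on the pens, and I went with the wrist view. The grip width on the clip loop read 23 mm where 27 mm was expected, but the grip held.

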